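Set four beeswax candles on their matching dishes

ROBOT

A 7-joint arm with a two-finger parallel gripper is mounted at the origin on the work surface. World frame = base frame: x ahead of the robot, y to its left, z up, the work surface at z = 0. Lengths are in mm, angles in rad, forces in N, time in s.
With the tool pointing down it reaches from about 400 to 875 mm from the base axis. Payload 4.4 kg.
Tool frame: the origin (TCP) lies midway between the tips of the shut fingers; the grasp point (between the pads) lies 19 mm behind it (ctrl.grip_point_offset is the distance from the TCP to the grasp point, in mm); z points along the fingers, x is the direction in which the jaws open and shut, and the axes are right-handed (so a half turn about z gives the same grasp; the last joint's range is limited). The gripper opens to 85 mm and grips with 20 to 120 N. Pads are 22 mm wide; open, the fingers measure 114 mm over their backs; the gripper's body (76 mm by 85 mm) begins 54 mm behind the grasp point. The pads swing forward as they close: fully open they stand 13 mm farther back than shut.
Start: joints at [1.281, 0.628, 0.038, 1.517, -0.027, 0.996, -0.02], TCP at [144.287, -633.798, 197.813] pointing down, gripper open.
Joint ranges: [-3.06, 3.06], [-0.37, 2.12], [-1.25, 1.32], [0.18, 2.47], [-1.1, 4.24], [0.23, 1.98], [-2.94, 2.94]. Speed limits (rad/s): [2.57, 2.57, 3.14, 3.14, 3.14, 3.14, 3.14].

INTERFACE

Orientations are given as [roll, pitch, yaw] about the fixed x, y, z axes, in that order (R = Rz(yaw) Ry(pitch) Rx(roll)).
In Python, from cell import ctrl, viewer gives the robot as it stands.
- The arm moves only by the tool apply_moves, never from a script. Its argument "series" is a list that holds one entry, the list of rows, each a list of 6 numbers: the shift along the tool's x, y, z normalised to -1 to 1, where 1 is 50 mm, then the turn, a rotation vector about the tool's x, y, z normalised to -1 to 1, where 1 is 6 degrees. In form: [[[tx, ty, tz, rx, ry, rz], ...]]. A call has exactly 5 rows; each row shifts and turns the commanded pose from where the row before left it, along the tool's axes as they then stand; what a row does not reach is not made up. A row lasts 1/8 s, in which the tool goes at most 62.5 mm and 10.7 degrees, less where a joint would pass 70% of its speed; a pose out of reach is approached as far as the arm can. A call with a number of a shift or a turn outside -1 to 1 is refused whole. A call with a gripper value outside its range is refused whole. "claw" is the gripper command: -1 is shut, 1 is fully open, values between are in proportion, set as the call begins (left out, the last holds). The fingers move at their own pace and stop on an object; the grip force is fixed at half the most. Time passes only in rows, so rows that do not move let the fingers close, or fill a call up. It gives the time, the measured TCP pose, the force and the opening at its end, in the units of the state.
- ctrl.read_state(): the state, without advancing time (a new reading comes with each control period).
- viewer.get_image(name): name is "scene" or "top" or "wrist"; returns the picture (400x640x3 uint8, blue, green, red); there is no depth.
- viewer.camera_info(name): a dict with "K" (3x3 intrinsics, pixels), "distortion" ([k1, k2, p1, p2, k3] as OpenCV has them; the pictures are not rectified), "R" (3x3) and "t" (3): a world point X has camera coordinates R X + t. Camera axes: x right, y down, z forward; pixel columns grow to the right and rows downward; lengths in mm; the calibration is good to about 2 mm. A picture is of the moment at which its call begins: read the wrist's pose just before it. camera_info takes no time and is no camera call; for the wrist camera it gives the pose at the moment of the call.
- ctrl.finish_job(): hands the job in, once; it reports no verdict.
Trained networks look in the newest picture that a camera, given by its name, has taken for a name from the list of things; names that differ only in an ending like _2 or _b are one class to them, and where a whole thing is asked for, a point or a joint stands for the part that bears it (a point fixed in the world has none). Each returns a list of dicts, best first, with "score" (0 to 1); they miss things now and then, are a little off and sometimes report something else, mostly with a low value. They report only what shows in the picture. A call takes as long as a camera call. They do not tell look-alikes from the thing itself.
- viewer.find_in(camera, label): "location" ([column, row] as shares, 0 to 1, of the picture: columns of its width, rows of its height, amid what is visible of it).
The state is a dict: "clock": time; "qpos": joint angles; "qd": joint speeds; "tau": joint torques, N m; "eef_pos": TCP position; "tool_rot": TCP orientation; "force": force on the tool from outside, world axes, zero at the start; "torque": the same for the moment, N m; "width": finger opening in mm.
Only numpy, scipy, OpenCV 4.12 (cv2) and the standard library are available. Lean on these libraries where they do the work, as an engineer would, in place of code of your own. Each camera call takes 0.05 s, during which the arm holds its last target. There are 200 camera calls.

TASK

Make up the gift sets: stand each of the four beeswax candles upright on the floor of the empty wooden dish that matches it in shape and size (thick round, slim round, square, oblong), well inside the rim, the square and oblong ones in line with the sides of their dish. Do not tip any candle over, and leave the glue jar and the cardboard tape roll among them where they are.

Things in the scene. Friction and masses are not known exactly. Their poses are not given: they have to be found in the camera images.
- candle_pillar: honey-brown beeswax candle standing upright, thick round pillar, 60 mm in diameter, 80 mm tall, about 0.2 kg. Origin: centre of its underside, z up. A thin white wick stub stands 9 mm above its top (soft, look only).
- candle_slim: honey-brown beeswax candle standing upright, slim round one, 32 mm in diameter, 95 mm tall, about 0.07 kg. Origin: centre of its underside, z up. A thin white wick stub stands 9 mm above its top (soft, look only).
- candle_square: honey-brown beeswax candle standing upright, square one, 50 x 50 mm and 70 mm tall, about 0.16 kg; its x and y axes are square to its sides. Origin: centre of its underside, z up. A thin white wick stub stands 9 mm above its top (soft, look only).
- candle_block: honey-brown beeswax candle standing upright, oblong block, 72 mm long (its x) by 36 mm wide (its y) and 85 mm tall, about 0.2 kg. Origin: centre of its underside, z up. A thin white wick stub stands 9 mm above its top (soft, look only).
- dish_pillar: large round dark-wood candle dish, empty, 88 mm outside and 78 mm inside diameter; for the thick round candle. Floor 5 mm above the table, rim 14 mm high, wall 5 mm. It is stuck down and does not move. Origin: centre of its underside, on the table top, z up.
- dish_slim: small round dark-wood candle dish, empty, 60 mm outside and 50 mm inside diameter; for the slim round candle. Floor 5 mm above the table, rim 14 mm high, wall 5 mm. It is stuck down and does not move. Origin: centre of its underside, on the table top, z up.
- dish_square: square dark-wood candle dish, empty, 78 x 78 mm outside, 68 x 68 mm inside, x and y axes square to its sides; for the square candle. Floor 5 mm above the table, rim 14 mm high, wall 5 mm. It is stuck down and does not move. Origin: centre of its underside, on the table top, z up.
- dish_block: oblong dark-wood candle dish, empty, 100 mm long (its x) by 64 mm wide (its y) outside, 90 x 54 mm inside; for the oblong block candle. Floor 5 mm above the table, rim 14 mm high, wall 5 mm. It is stuck down and does not move. Origin: centre of its underside, on the table top, z up.
- glue_jar: bystander: closed jar with a white cap, 60 mm in diameter, 70 mm tall, standing loose among the candles and dishes. Origin: centre of its underside.
- tape_roll: bystander: empty cardboard tape roll (a ring), 64 mm outside and 50 mm inside diameter, 20 mm high, lying flat and loose among the candles and dishes. Origin: centre of its underside.
Not all that is in view belongs to the job. What is shaped like the candle_pillar but green, pink or turquoise is not meant.

How it is judged (in metres and radians):
At the end, for the whole second after the job is handed in: Every candle stands upright (within 0.08 rad) on the floor of its own dish (underside 2 to 8 mm above the table), centre within 13 mm of the dish's centre, the square one within 0.3 rad of square to its dish and the oblong one within 0.3 rad of its dish's length, all at rest (horizontal distance between candle_pillar and dish_pillar below 0.013 m and z of candle_pillar in the frame of dish_pillar between 0.002 and 0.008 m and angle between each of candle_pillar, candle_slim, candle_square, candle_block's own z axis and vertical below 0.08 rad and linear speed of each of candle_pillar, candle_slim, candle_square, candle_block below 0.02 m/s and angular speed of each of candle_pillar, candle_slim, candle_square, candle_block below 0.2 rad/s and horizontal distance between candle_slim and dish_slim below 0.013 m and z of candle_slim in the frame of dish_slim between 0.002 and 0.008 m and horizontal distance between candle_square and dish_square below 0.013 m and z of candle_square in the frame of dish_square between 0.002 and 0.008 m and horizontal distance between candle_block and dish_block below 0.013 m and z of candle_block in the frame of dish_block between 0.002 and 0.008 m and (angle between the x axis of candle_square and the x axis of dish_square, either way round below 0.3 rad or angle between the x axis of candle_square and the y axis of dish_square, either way round below 0.3 rad) and angle between the x axis of candle_block and the x axis of dish_block, either way round below 0.3 rad); the robot touches nothing.
It fails at once if a candle is tipped over (angle between any of candle_pillar, candle_slim, candle_square, candle_block's own z axis and vertical above 0.9 rad).
It fails at once if the tape roll is moved or tipped (distance of tape_roll from where it was at the start of the episode above 0.03 m or angle between tape_roll's own z axis and vertical above 0.3 rad).
It fails at once if the glue jar is moved or tipped (distance of glue_jar from where it was at the start of the episode above 0.03 m or angle between glue_jar's own z axis and vertical above 0.3 rad).
It also fails if it takes over 112 s, if anything falls off the work surface, if the arm or the gripper's body presses on something with over 40 N, if the wrist force passes 120 N, or if a joint passes its speed limit or range.

## Working session

There is one attempt and no reset: what is moved stays moved. The work goes in short steps, Python scripts to look and compute and a tool call to move; the robot and the scene stay as the last step left them, time stands still between calls to the robot, and variables do not carry over. Pictures are saved under pics/ and viewed, about 12 in all and at most 16, crops included, and the job is handed in when it is done.

Besides the shell and the picture viewer there is one more tool, called after ">>>" by a JSON object that holds its "method" and its "body", one argument or row to a line. apply_moves: Moves the arm, as the interface text tells. Scaled input: -1 to 1 covers 50 mm each way for a shift and 6 degrees each way for a turn. Its arguments: {"type":"object","properties":{"series":{"type":"array","items":{"type":"array","items":{"type":"array","items":{"type":"number"}}}},"claw":{"type":"number"}},"required":["series"]}

```bash
mkdir -p pics; ls
python3 - <<'E'
from cell import ctrl, viewer
import cv2
for n in ("top","scene"):
    cv2.imwrite(f"pics/{n}0.png",viewer.get_image(n)); c=viewer.camera_info(n); print(n,c)
s=ctrl.read_state(); print(s)
E
```

```text
pics
top {'K': array([[396.29365907,   0.        , 316.2912463 ],
       [  0.        , 396.29365907, 196.79088974],
       [  0.        ,   0.        ,   1.        ]]), 'distortion': array([-0.08958309,  0.        ,  0.        ,  0.        ,  0.        ]), 'R': array([[-0.02118694, -0.99975126, -0.00696689],
       [-0.9824364 ,  0.02211117, -0.18528305],
       [ 0.18539101,  0.00291894, -0.9826605 ]]), 't': array([  30.30630317,  524.49443122, 1114.96237779])}
scene {'K': array([[392.30492255,   0.        , 318.52184935],
       [  0.        , 392.30492255, 198.6434988 ],
       [  0.        ,   0.        ,   1.        ]]), 'distortion': array([0.02921189, 0.        , 0.        , 0.        , 0.        ]), 'R': array([[ 0.75179188,  0.65938502,  0.00451416],
       [ 0.49215358, -0.55654199, -0.66936228],
       [-0.43885514,  0.50544279, -0.74292244]]), 't': array([-399.10159378, -224.55266451, 1293.14431403])}
{'clock': 0.1, 'qpos': array([ 1.28118198,  0.62929773,  0.03845918,  1.51821163, -0.02701934,
        0.99631659, -0.02002981]), 'qd': array([ 9.51363648e-04, -3.42828562e-03,  8.00900028e-04, -2.55148161e-03,
        5.37374633e-04, -2.93464186e-04, -5.05229365e-05]), 'tau': array([ 2.73617035e-03, -5.64536476e+01,  1.23081174e+00, -1.93975550e+01,
        1.14440141e-02,  5.37901389e-03,  3.91289774e-07]), 'eef_pos': array([ 144.16310844, -633.19941027,  196.9708115 ]), 'tool_rot': array([ 3.14158179e+00,  1.71501869e-03, -1.34703272e+00]), 'force': array([ 0.118325  ,  0.56154088, -0.66675299]), 'torque': array([ 0.05162617, -0.03367193,  0.00827557]), 'width': 85.37349299940661}
```

View pics/top0.png

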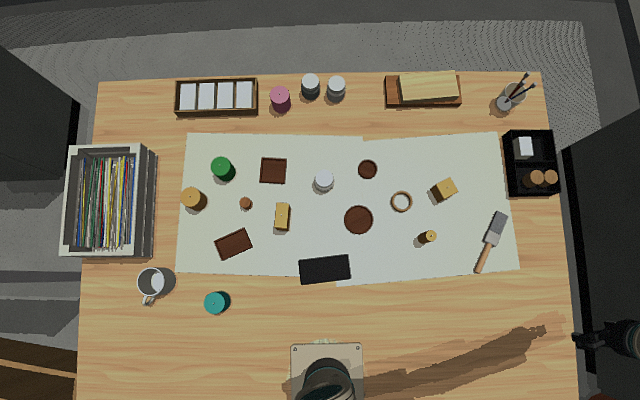

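View pics/scene0.png

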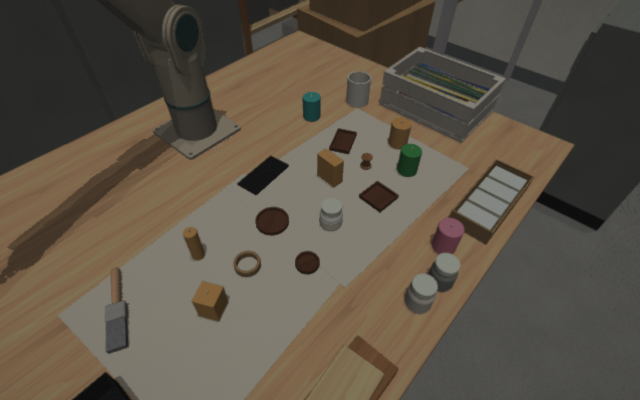

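The honey-brown pillar is at top (193,198). Its look-alikes are green (221,168), pink (280,98) and turquoise (216,302), plus the small knob at (246,203).

- **Candles (top view):** slim (428,237), square (444,189), block (282,216).
- **Dishes:** pillar (358,219), slim (368,169), square (273,170), block (233,243). The black slab at (325,269) is not a dish.
- **Bystanders:** jar (324,180), tape roll (401,201).

Next I'll fit each pose by its silhouette.

```bash
cat > h.py <<'E'
import numpy as np, cv2
from scipy.optimize import minimize
from cell import ctrl, viewer
def outline(kind,a,b):
    if kind=='r':
        t=np.linspace(0,2*np.pi,40,endpoint=False); return np.c_[a/2*np.cos(t),a/2*np.sin(t)]
    return np.array([[a,b],[-a,b],[-a,-b],[a,-b]])/2.
# name: kind,a,b,height
OBJ=dict(candle_pillar=('r',60,60,80),candle_slim=('r',32,32,95),candle_square=('s',50,50,70),candle_block=('s',72,36,85),
 dish_pillar=('r',88,88,14),dish_slim=('r',60,60,14),dish_square=('s',78,78,14),dish_block=('s',100,64,14))
def proj(P,c):
    return cv2.projectPoints(np.asarray(P,float),cv2.Rodrigues(c['R'])[0],c['t'],c['K'],c['distortion'])[0][:,0]
def ray(px,c,z):
    u=cv2.undistortPoints(np.array([[px]],float),c['K'],c['distortion'])[0,0]
    d=c['R'].T@np.array([u[0],u[1],1]); o=-c['R'].T@c['t']; return (o+d*(z-o[2])/d[2])[:2]
def hull(name,p,c,z0=0):
    k,a,b,h=OBJ[name]; o=outline(k,a,b); r=np.array([[np.cos(p[2]),-np.sin(p[2])],[np.sin(p[2]),np.cos(p[2])]])
    xy=o@r.T+p[:2]; P=np.r_[np.c_[xy,np.full(len(xy),z0)],np.c_[xy,np.full(len(xy),z0+h)]]
    return cv2.convexHull(proj(P,c).astype(np.float32))
S=4
def render(h,off,shape):
    m=np.zeros(shape,np.uint8); q=((h-off+0.5)*S-0.5)
    cv2.fillPoly(m,[np.round(q*16).astype(np.int32)],255,shift=4); return m
def mask(img,name,thr=None):
    hsv=cv2.cvtColor(img,cv2.COLOR_BGR2HSV)
    if name.startswith('dish'): return (hsv[...,2]<(thr or 115)).astype(np.uint8)*255
    return ((hsv[...,1]>(thr or 95))&((hsv[...,0]<30))).astype(np.uint8)*255
def fit(img,c,name,px,z0=0,half=None,thr=None,p0=None):
    k,a,b,h=OBJ[name]
    p=np.r_[ray(px,c,z0+h*.6),0] if p0 is None else np.array(p0,float)
    H=hull(name,p,c,z0)[:,0]; half=half or int(np.ptp(H,axis=0).max()*.5+9)
    x0,y0=int(px[0])-half,int(px[1])-half; x0=max(x0,0);y0=max(y0,0)
    crop=img[y0:y0+2*half+1,x0:x0+2*half+1]
    big=cv2.resize(crop,None,fx=S,fy=S,interpolation=cv2.INTER_CUBIC)
    m=mask(big,name,thr)
    n,l,st,ce=cv2.connectedComponentsWithStats(m)
    ctr=np.array([m.shape[1],m.shape[0]])/2
    j=1+np.argmax(st[1:,4]-3*np.linalg.norm(ce[1:]-ctr,axis=1)); m=((l==j)*255).astype(np.uint8)
    m=cv2.morphologyEx(m,cv2.MORPH_CLOSE,np.ones((3*S,3*S)))
    off=np.array([x0,y0])
    def cost(p):
        R=render(hull(name,p,c,z0),off,m.shape); return -np.sum(R&m>0)/max(1,np.sum((R|m)>0))
    best=None
    for y in ([p[2]] if (k=='r' or p0 is not None) else np.arange(0,np.pi if a!=b else np.pi/2,np.pi/8)):
        r=minimize(cost,[p[0],p[1],y],method='Nelder-Mead',options=dict(initial_simplex=np.array([p[0],p[1],y])+np.array([[0,0,0],[12,0,0],[0,12,0],[0,0,.25]]),xatol=.05,fatol=1e-5))
        if best is None or r.fun<best.fun: best=r
    return best.x,-best.fun
E
cat > m0.py <<'E'
from h import *
img=cv2.imread('pics/top0.png'); c=viewer.camera_info('top')
px=dict(candle_pillar=(193,198),candle_slim=(428,238),candle_square=(444,189),candle_block=(282,217),dish_pillar=(358,219),dish_slim=(368,169),dish_square=(273,170),dish_block=(233,243))
K=3; x0,y0=165,140; v=cv2.resize(img[y0:290,x0:480],None,fx=2.5,fy=2.5,interpolation=cv2.INTER_CUBIC)
for n,q in px.items():
    p,s=fit(img,c,n,q); print(n,np.round(p,2),round(s,3),'r',round(np.hypot(*p[:2])))
    h=(hull(n,p,c)-[x0,y0]+.5)*2.5; cv2.polylines(v,[h.astype(int)],True,(255,0,255),1)
for n,q,z in (('jar',(324,180),45),('tape',(401,201),10),('green',(221,168),50),('knob',(246,203),15)): print(n,ray(q,c,z).round())
cv2.imwrite('pics/fit0.png',v)
E
python3 m0.py
```

```text
candle_pillar [5.2918e+02 3.8772e+02 9.0000e-02] 0.529 r 656
candle_slim [ 3.9912e+02 -2.9798e+02  1.9000e-01] 0.874 r 498
candle_square [ 539.65 -364.16    2.07] 0.92 r 651
candle_block [ 4.6739e+02  1.1930e+02 -1.0000e-01] 0.913 r 482
dish_pillar [ 4.5976e+02 -1.0573e+02  2.1000e-01] 0.968 r 472
dish_slim [ 6.1561e+02 -1.3996e+02  1.1000e-01] 0.953 r 631
dish_square [618.08 150.94   1.49] 0.978 r 636
dish_block [394.59 271.18   1.99] 0.979 r 479
jar [576.  -5.]
tape [ 514. -238.]
green [619. 303.]
knob [517. 232.]
```

View pics/fit0.png

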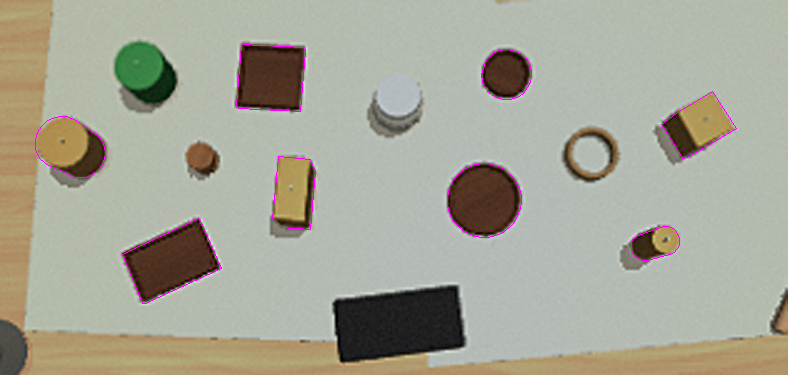

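The fits sit on the outlines (the pillar's low score only comes from the wood edge next to it). I'll start with the slim candle, after writing a planner helper.

```bash
cat > plan.py <<'E'
import sys
from h import *
from scipy.spatial.transform import Rotation as Ro
def plan(x,y,z,yaw,n):
    s=ctrl.read_state(); p=np.array(s['eef_pos']); R=Ro.from_euler('xyz',s['tool_rot']); T=np.array([x,y,z],float)
    if yaw is None: yaw=s['tool_rot'][2]
    rv=(R.inv()*Ro.from_euler('xyz',[np.pi,0,yaw])).as_rotvec()
    print('at',p.round(1),np.round(s['tool_rot'],3),'w',round(s['width'],1),'t',round(s['clock'],2),'F',np.round(s['force'],1),'q7',round(s['qpos'][6],2))
    for i in range(n):
        d=R.inv().apply((T-p)/n)/50; r=np.degrees(rv/n)/6; print(np.round(np.r_[d,r],3).tolist()); R=R*Ro.from_rotvec(rv/n); 
        # p tracked: equal steps in world
if __name__=='__main__':
    a=sys.argv[1:]; plan(float(a[0]),float(a[1]),float(a[2]),None if a[3]=='-' else float(a[3]),int(a[4]))
E
python3 plan.py 399 -298 160 - 10
```

```text
at [ 144.2 -633.2  197. ] [ 3.142e+00  2.000e-03 -1.347e+00] w 85.4 t 0.1 F [ 0.1  0.6 -0.7] q7 -0.02
[-0.54, -0.646, 0.075, 0.0, 0.002, 0.0]
[-0.54, -0.646, 0.075, 0.0, 0.002, 0.0]
[-0.54, -0.646, 0.075, 0.0, 0.002, 0.0]
[-0.54, -0.646, 0.075, 0.0, 0.002, 0.0]
[-0.541, -0.646, 0.074, 0.0, 0.002, 0.0]
[-0.541, -0.646, 0.074, 0.0, 0.002, 0.0]
[-0.541, -0.646, 0.074, 0.0, 0.002, 0.0]
[-0.541, -0.646, 0.074, 0.0, 0.002, 0.0]
[-0.541, -0.646, 0.074, 0.0, 0.002, 0.0]
[-0.541, -0.646, 0.074, 0.0, 0.002, 0.0]
```

>>> {"method": "apply_moves", "body": {
  "series": [
    [[-0.54,-0.646,0.075,0,0,0],[-0.54,-0.646,0.075,0,0,0],[-0.54,-0.646,0.075,0,0,0],[-0.54,-0.646,0.075,0,0,0],[-0.54,-0.646,0.075,0,0,0]]
  ],
  "claw": 1
}}

```text
clock: 0.72
eef_pos: [272.4, -465.0, 178.7]
tool_rot: [3.142, 0.0, -1.347]
force: [0.2, -0.2, 0.0]
width: 85.3
```

>>> {"method": "apply_moves", "body": {
  "series": [
    [[-0.54,-0.646,0.075,0,0,0],[-0.54,-0.646,0.075,0,0,0],[-0.54,-0.646,0.075,0,0,0],[-0.54,-0.646,0.075,0,0,0],[-0.54,-0.646,0.075,0,0,0]]
  ]
}}

```text
clock: 1.35
eef_pos: [399.9, -297.6, 160.0]
tool_rot: [3.141, 0.0, -1.347]
force: [0.6, -0.6, -0.1]
width: 85.6
```

```bash
cat > w.py <<'E'
# wrist check: python3 w.py tag name x y yaw [name x y yaw ...]
import sys
from h import *
c=viewer.camera_info('wrist'); img=viewer.get_image('wrist'); a=sys.argv[2:]
for i in range(0,len(a),4):
    h=hull(a[i],[float(q) for q in a[i+1:i+4]],c); cv2.polylines(img,[h.astype(int)],True,(255,0,255),1)
cv2.imwrite(f'pics/{sys.argv[1]}.png',img)
E
python3 plan.py 399 -298 160 - 1; python3 w.py w1 candle_slim 399.1 -298 0 candle_square 539.6 -364.2 2.07 dish_pillar 459.8 -105.7 0
```

```text
at [ 399.9 -297.6  160. ] [ 3.141  0.    -1.347] w 85.6 t 1.35 F [ 0.6 -0.6 -0.1] q7 -0.74
[0.004, 0.019, 0.0, 0.002, 0.002, 0.0]
```

View pics/w1.png

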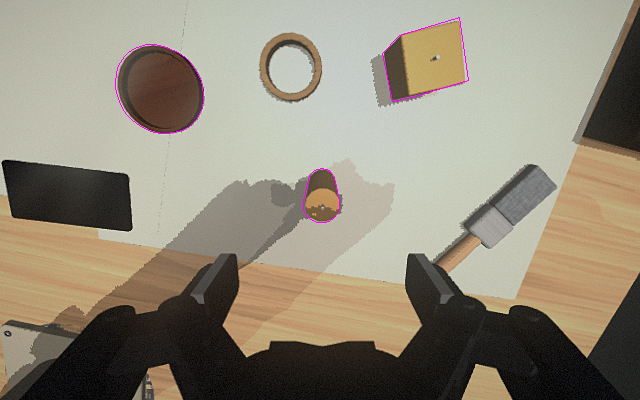

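The slim overlay agrees, so I'll descend, close and lift.

>>> {"method": "apply_moves", "body": {
  "series": [
    [[0,0.02,0.472,0,0,0],[0,0,0.472,0,0,0],[0,0,0.472,0,0,0],[0,0,0.472,0,0,0],[0,0,0.472,0,0,0]]
  ]
}}

```text
clock: 2.02
eef_pos: [398.2, -299.1, 41.4]
tool_rot: [3.141, 0.0, -1.347]
force: [-0.6, -0.5, 0.2]
width: 85.6
```

>>> {"method": "apply_moves", "body": {
  "series": [
    [[0,0,0,0,0,0],[0,0,0,0,0,0],[0,0,0,0,0,0],[0,0,0,0,0,0],[0,0,0,0,0,0]]
  ],
  "claw": -1
}}

```text
clock: 2.65
eef_pos: [399.1, -299.6, 43.6]
tool_rot: [-3.14, -0.002, -1.347]
force: [0.1, 0.8, 7.2]
width: 29.6
```

>>> {"method": "apply_moves", "body": {
  "series": [
    [[0,0,0,0,0,0],[0,0,-0.2,0,0,0],[0,0,-0.5,0,0,0],[0,0,-0.6,0,0,0],[0,0,-0.7,0,0,0]]
  ]
}}

```text
clock: 3.28
eef_pos: [397.9, -298.8, 143.6]
tool_rot: [3.141, 0.0, -1.347]
force: [-0.0, 0.4, -0.2]
width: 29.7
```

```bash
python3 plan.py 615.6 -140 142 - 10|head -2
```

```text
at [ 397.9 -298.8  143.6] [ 3.141  0.    -1.347] w 29.7 t 3.27 F [-0.   0.4 -0.2] q7 -0.74
[-0.213, -0.495, 0.003, 0.0, 0.0, 0.0]
```

>>> {"method": "apply_moves", "body": {
  "series": [
    [[-0.15,-0.35,0,0,0,0],[-0.25,-0.58,0,0,0,0],[-0.25,-0.58,0,0,0,0],[-0.25,-0.58,0,0,0,0],[-0.25,-0.58,0,0,0,0]]
  ]
}}

```text
clock: 3.9
eef_pos: [516.5, -211.5, 141.6]
tool_rot: [3.141, 0.001, -1.346]
force: [-0.1, -0.1, -0.4]
width: 29.5
```

>>> {"method": "apply_moves", "body": {
  "series": [
    [[-0.25,-0.58,0,0,0,0],[-0.25,-0.58,0,0,0,0],[-0.25,-0.58,0,0,0,0],[-0.15,-0.35,0,0,0,0],[-0.08,-0.19,0,0,0,0]]
  ]
}}

```text
clock: 4.53
eef_pos: [616.3, -139.1, 141.7]
tool_rot: [3.141, 0.001, -1.346]
force: [-0.4, -0.6, -0.7]
width: 29.6
```

>>> {"method": "apply_moves", "body": {
  "series": [
    [[0,0,0,0,0,0],[0,0,0.3,0,0,0],[0,0,0.3,0,0,0],[0,0,0.2,0,0,0],[0,0,0,0,0,0]]
  ]
}}

```text
clock: 5.15
eef_pos: [614.9, -140.3, 100.9]
tool_rot: [3.139, 0.001, -1.347]
force: [0.1, 0.4, -0.3]
width: 30.1
```

```bash
python3 plan.py 615.6 -140 48 - 2
python3 - <<'E'
from h import *
c=viewer.camera_info('wrist'); img=viewer.get_image('wrist'); s=ctrl.read_state(); p=s['eef_pos']
zb=p[2]-42
for n,q,z in (('dish_slim',(615.6,-140,0),0),('candle_slim',(p[0],p[1],0),zb)):
    cv2.polylines(img,[hull(n,q,c,z).astype(int)],True,(255,0,255),1)
cv2.imwrite('pics/w2.png',img)
E
```

```text
at [ 614.9 -140.3  100.9] [ 3.139e+00  1.000e-03 -1.347e+00] w 30.1 t 5.15 F [ 0.1  0.4 -0.3] q7 -1.13
[-0.001, -0.009, 0.529, 0.012, 0.005, 0.0]
[-0.002, -0.008, 0.529, 0.012, 0.005, 0.0]
```

View pics/w2.png

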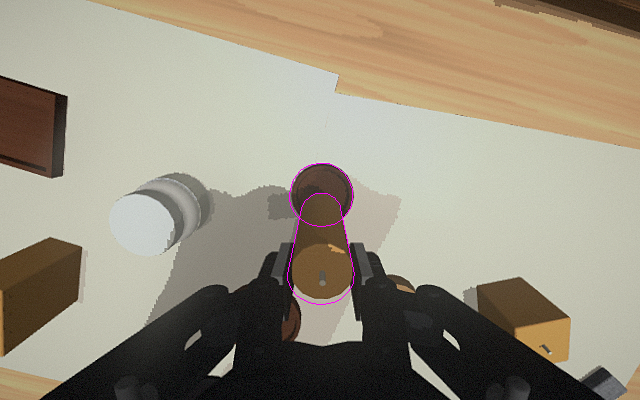

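>>> {"method": "apply_moves", "body": {
  "series": [
    [[0,0,0.35,0,0,0],[0,0,0.35,0,0,0],[0,0,0.2,0,0,0],[0,0,0.1,0,0,0],[0,0,0.06,0,0,0]]
  ]
}}

```text
clock: 5.82
eef_pos: [616.1, -140.3, 49.1]
tool_rot: [-3.142, -0.0, -1.347]
force: [0.4, 0.3, -0.4]
width: 29.5
```

```bash
python3 plan.py 615.6 -140 47 - 1
```

```text
at [ 616.1 -140.3   49.1] [-3.142 -0.    -1.347] w 29.5 t 5.83 F [ 0.4  0.3 -0.4] q7 -1.13
[-0.008, 0.009, 0.041, -0.0, -0.0, 0.0]
```

>>> {"method": "apply_moves", "body": {
  "series": [
    [[0,0,0.02,0,0,0],[0,0,0.02,0,0,0],[0,0,0.01,0,0,0],[0,0,0,0,0,0],[0,0,0,0,0,0]]
  ]
}}

```text
clock: 6.45
eef_pos: [617.0, -140.2, 48.6]
tool_rot: [-3.139, -0.001, -1.347]
force: [-2.0, 1.4, 8.3]
width: 29.6
```

>>> {"method": "apply_moves", "body": {
  "series": [
    [[0,0,0,0,0,0],[0,0,0,0,0,0],[0,0,0,0,0,0],[0,0,0,0,0,0],[0,0,0,0,0,0]]
  ],
  "claw": 1
}}

```text
clock: 7.08
eef_pos: [616.0, -140.3, 46.7]
tool_rot: [3.141, 0.0, -1.347]
force: [1.1, 0.2, -0.9]
width: 85.4
```

>>> {"method": "apply_moves", "body": {
  "series": [
    [[0,0,-0.3,0,0,0],[0,0,-0.5,0,0,0],[0,0,-0.5,0,0,0],[0,0,-0.5,0,0,0],[0,0,-0.4,0,0,0]]
  ]
}}

```text
clock: 7.7
eef_pos: [616.6, -140.5, 159.2]
tool_rot: [-3.14, -0.001, -1.347]
force: [-0.2, 0.2, -0.3]
width: 85.2
```

```bash
python3 plan.py 539.6 -364.2 155 -1.07 8
```

```text
at [ 616.6 -140.5  159.2] [-3.140e+00 -1.000e-03 -1.347e+00] w 85.2 t 7.7 F [-0.2  0.2 -0.3] q7 -1.13
[0.503, 0.312, 0.01, -0.002, -0.001, -0.331]
[0.492, 0.329, 0.01, -0.002, -0.001, -0.331]
[0.48, 0.346, 0.01, -0.002, -0.001, -0.331]
[0.468, 0.362, 0.01, -0.002, -0.001, -0.331]
[0.455, 0.378, 0.01, -0.002, -0.001, -0.331]
[0.441, 0.394, 0.01, -0.002, -0.001, -0.331]
[0.428, 0.409, 0.01, -0.002, -0.001, -0.331]
[0.413, 0.423, 0.01, -0.002, -0.001, -0.331]
```

>>> {"method": "apply_moves", "body": {
  "series": [
    [[0.503,0.312,0.01,0,0,-0.331],[0.492,0.329,0.01,0,0,-0.331],[0.48,0.346,0.01,0,0,-0.331],[0.468,0.362,0.01,0,0,-0.331],[0.455,0.378,0.01,0,0,-0.331]]
  ]
}}

```text
clock: 8.32
eef_pos: [567.9, -281.3, 155.6]
tool_rot: [-3.141, -0.001, -1.173]
force: [0.3, 0.0, -0.1]
width: 86.0
```

>>> {"method": "apply_moves", "body": {
  "series": [
    [[0.441,0.394,0.01,0,0,-0.331],[0.428,0.409,0.01,0,0,-0.331],[0.413,0.423,0.01,0,0,-0.331],[0,0,0,0,0,0],[0,0,0,0,0,0]]
  ]
}}

```text
clock: 8.95
eef_pos: [539.6, -363.3, 153.5]
tool_rot: [-3.14, -0.0, -1.07]
force: [-0.2, 1.1, 0.2]
width: 85.6
```

```bash
python3 plan.py 539.6 -364.2 30 -1.07 5|head -2; python3 w.py w3 candle_square 539.6 -364.2 2.07
python3 - <<'E'
from h import *
c=viewer.camera_info('top'); img=viewer.get_image('top')
cv2.imwrite('pics/top1.png',img)
E
```

```text
at [ 539.6 -363.3  153.5] [-3.14 -0.   -1.07] w 85.6 t 8.95 F [-0.2  1.1  0.2] q7 -0.55
[0.003, 0.003, 0.494, -0.002, -0.0, 0.001]
```

View pics/w3.png

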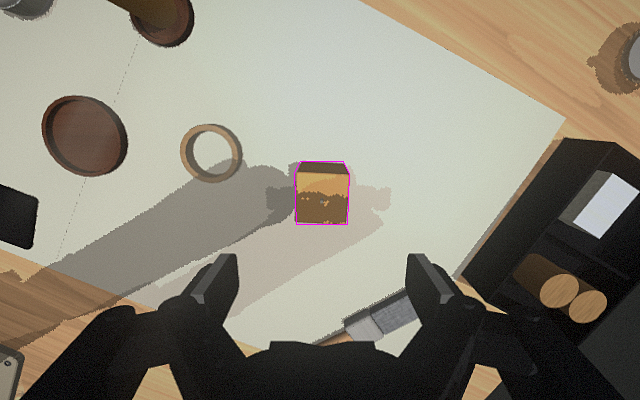

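>>> {"method": "apply_moves", "body": {
  "series": [
    [[0,0,0.49,0,0,0],[0,0,0.49,0,0,0],[0,0,0.49,0,0,0],[0,0,0.49,0,0,0],[0,0,0.49,0,0,0]]
  ]
}}

```text
clock: 9.68
eef_pos: [540.1, -362.7, 29.8]
tool_rot: [-3.141, 0.0, -1.068]
force: [1.3, 0.1, -0.7]
width: 85.5
```

>>> {"method": "apply_moves", "body": {
  "series": [
    [[0,0,0,0,0,0],[0,0,0,0,0,0],[0,0,0,0,0,0],[0,0,0,0,0,0],[0,0,0,0,0,0]]
  ],
  "claw": -1
}}

```text
clock: 10.3
eef_pos: [540.2, -364.0, 32.1]
tool_rot: [-3.14, -0.002, -1.069]
force: [-1.6, 1.5, 7.0]
width: 46.9
```

>>> {"method": "apply_moves", "body": {
  "series": [
    [[0,0,0,0,0,0],[0,0,-0.2,0,0,0],[0,0,-0.7,0,0,0],[0,0,-0.8,0,0,0],[0,0,-0.8,0,0,0]]
  ]
}}

```text
clock: 10.92
eef_pos: [538.9, -364.4, 157.1]
tool_rot: [-3.142, -0.001, -1.07]
force: [0.4, 0.3, -1.0]
width: 47.0
```

```bash
python3 plan.py 618.1 150.9 155 -0.08 13
```

```text
at [ 538.9 -364.4  157.1] [-3.142e+00 -1.000e-03 -1.070e+00] w 47.0 t 10.93 F [ 0.4  0.3 -1. ] q7 -0.55
[-0.637, -0.487, 0.003, 0.0, -0.0, -0.727]
[-0.598, -0.534, 0.003, 0.0, -0.0, -0.727]
[-0.556, -0.578, 0.003, 0.0, -0.0, -0.727]
[-0.51, -0.619, 0.003, 0.0, -0.0, -0.727]
[-0.461, -0.656, 0.003, 0.0, -0.0, -0.727]
[-0.41, -0.689, 0.003, 0.0, -0.0, -0.727]
[-0.357, -0.718, 0.003, 0.0, -0.0, -0.727]
[-0.301, -0.744, 0.003, 0.0, -0.0, -0.727]
[-0.243, -0.764, 0.003, 0.0, -0.0, -0.727]
[-0.185, -0.781, 0.003, 0.0, -0.0, -0.727]
[-0.125, -0.792, 0.003, 0.0, -0.0, -0.727]
[-0.064, -0.8, 0.003, 0.0, -0.0, -0.727]
[-0.003, -0.802, 0.003, 0.0, -0.0, -0.727]
```

>>> {"method": "apply_moves", "body": {
  "series": [
    [[-0.637,-0.487,0,0,0,-0.727],[-0.598,-0.534,0,0,0,-0.727],[-0.556,-0.578,0,0,0,-0.727],[-0.51,-0.619,0,0,0,-0.727],[-0.461,-0.656,0,0,0,-0.727]]
  ]
}}

```text
clock: 11.55
eef_pos: [569.7, -165.1, 156.0]
tool_rot: [-3.141, -0.001, -0.687]
force: [-0.5, 0.3, -0.7]
width: 46.6
```

>>> {"method": "apply_moves", "body": {
  "series": [
    [[-0.41,-0.689,0,0,0,-0.727],[-0.357,-0.718,0,0,0,-0.727],[-0.301,-0.744,0,0,0,-0.727],[-0.243,-0.764,0,0,0,-0.727],[-0.185,-0.781,0,0,0,-0.727]]
  ]
}}

```text
clock: 12.18
eef_pos: [600.2, 33.1, 156.0]
tool_rot: [3.141, -0.001, -0.306]
force: [0.4, -0.2, -1.8]
width: 46.8
```

>>> {"method": "apply_moves", "body": {
  "series": [
    [[-0.125,-0.792,0,0,0,-0.727],[-0.064,-0.8,0,0,0,-0.727],[0,-0.802,0,0,0,-0.727],[0,0,0,0,0,0],[0,0,0,0,0,0]]
  ]
}}

```text
clock: 12.8
eef_pos: [618.3, 150.0, 155.5]
tool_rot: [3.14, -0.0, -0.081]
force: [-0.0, 0.0, -1.3]
width: 46.6
```

```bash
python3 plan.py 618.1 150.9 60 -0.08 4
```

```text
at [618.3 150.  155.5] [ 3.14  -0.    -0.081] w 46.6 t 12.8 F [-0.   0.  -1.3] q7 -0.56
[-0.001, -0.005, 0.477, 0.003, -0.001, -0.002]
[-0.001, -0.005, 0.478, 0.003, -0.001, -0.002]
[-0.001, -0.005, 0.478, 0.003, -0.001, -0.002]
[-0.001, -0.005, 0.478, 0.003, -0.001, -0.002]
```

>>> {"method": "apply_moves", "body": {
  "series": [
    [[0,-0.02,0.6,0,0,0],[0,0,0.7,0,0,0],[0,0,0.6,0,0,0],[0,0,0.3,0,0,0],[0,0,0.12,0,0,0]]
  ]
}}

```text
clock: 13.42
eef_pos: [618.4, 150.9, 38.9]
tool_rot: [3.141, 0.0, -0.082]
force: [-0.6, -0.2, -1.2]
width: 46.7
```

>>> {"method": "apply_moves", "body": {
  "series": [
    [[0,0,0.02,0,0,0],[0,0,0.02,0,0,0],[0,0,0.01,0,0,0],[0,0,0.01,0,0,0],[0,0,0,0,0,0]]
  ]
}}

```text
clock: 14.05
eef_pos: [618.7, 152.4, 37.2]
tool_rot: [-3.141, -0.001, -0.08]
force: [-1.4, -0.7, 4.4]
width: 46.7
```

```bash
python3 plan.py 618.1 150.9 35 -0.08 1
```

```text
at [618.7 152.4  37.2] [-3.141e+00 -1.000e-03 -8.000e-02] w 46.7 t 14.05 F [-1.4 -0.7  4.4] q7 -0.61
[-0.01, 0.031, 0.043, -0.003, -0.01, 0.001]
```

>>> {"method": "apply_moves", "body": {
  "series": [
    [[0,0,0,0,0,0],[0,0,0,0,0,0],[0,0,0,0,0,0],[0,0,0,0,0,0],[0,0,0,0,0,0]]
  ],
  "claw": 1
}}

```text
clock: 14.68
eef_pos: [618.3, 152.2, 36.3]
tool_rot: [3.142, 0.0, -0.08]
force: [-0.8, 0.2, 0.1]
width: 85.4
```

>>> {"method": "apply_moves", "body": {
  "series": [
    [[0,0,-0.3,0,0,0],[0,0,-0.5,0,0,0],[0,0,-0.5,0,0,0],[0,0,-0.6,0,0,0],[0,0,-0.6,0,0,0]]
  ]
}}

```text
clock: 15.3
eef_pos: [618.5, 152.2, 163.5]
tool_rot: [-3.141, -0.001, -0.08]
force: [0.7, -0.1, -0.3]
width: 85.1
```

```bash
python3 plan.py 467.4 119.3 165 1.47 15
```

```text
at [618.5 152.2 163.5] [-3.141e+00 -1.000e-03 -8.000e-02] w 85.1 t 15.3 F [ 0.7 -0.1 -0.3] q7 -0.56
[-0.197, 0.06, -0.002, 0.0, -0.001, -0.987]
[-0.202, 0.039, -0.002, 0.0, -0.001, -0.987]
[-0.205, 0.018, -0.002, 0.0, -0.001, -0.987]
[-0.206, -0.003, -0.002, 0.0, -0.001, -0.987]
[-0.205, -0.024, -0.002, 0.0, -0.001, -0.987]
[-0.201, -0.045, -0.002, 0.0, -0.001, -0.987]
[-0.195, -0.066, -0.002, 0.0, -0.001, -0.987]
[-0.187, -0.086, -0.002, 0.0, -0.001, -0.987]
[-0.178, -0.105, -0.002, 0.0, -0.001, -0.987]
[-0.166, -0.122, -0.002, 0.0, -0.001, -0.987]
[-0.152, -0.139, -0.002, 0.0, -0.001, -0.987]
[-0.137, -0.154, -0.002, 0.0, -0.001, -0.987]
[-0.121, -0.167, -0.002, 0.0, -0.001, -0.987]
[-0.103, -0.179, -0.002, 0.0, -0.001, -0.987]
[-0.084, -0.188, -0.002, 0.0, -0.001, -0.987]
```

>>> {"method": "apply_moves", "body": {
  "series": [
    [[-0.197,0.06,0,0,0,-0.987],[-0.202,0.039,0,0,0,-0.987],[-0.205,0.018,0,0,0,-0.987],[-0.206,0,0,0,0,-0.987],[-0.205,-0.024,0,0,0,-0.987]]
  ]
}}

```text
clock: 15.92
eef_pos: [568.0, 140.9, 162.5]
tool_rot: [3.141, -0.001, 0.44]
force: [0.4, -0.5, 0.2]
width: 85.3
```

>>> {"method": "apply_moves", "body": {
  "series": [
    [[-0.201,-0.045,0,0,0,-0.987],[-0.195,-0.066,0,0,0,-0.987],[-0.187,-0.086,0,0,0,-0.987],[-0.178,-0.105,0,0,0,-0.987],[-0.166,-0.122,0,0,0,-0.987]]
  ]
}}

```text
clock: 16.55
eef_pos: [517.8, 129.9, 162.4]
tool_rot: [3.14, -0.001, 0.957]
force: [-0.5, -0.2, -0.5]
width: 85.7
```

>>> {"method": "apply_moves", "body": {
  "series": [
    [[-0.152,-0.139,0,0,0,-0.987],[-0.137,-0.154,0,0,0,-0.987],[-0.121,-0.167,0,0,0,-0.987],[-0.103,-0.179,0,0,0,-0.987],[-0.084,-0.188,0,0,0,-0.987]]
  ]
}}

```text
clock: 17.18
eef_pos: [467.5, 118.8, 162.3]
tool_rot: [3.14, 0.0, 1.473]
force: [-0.3, -0.0, -0.5]
width: 85.0
```

```bash
python3 plan.py 467.4 119.3 42 1.47 5|head -2; python3 w.py w4 candle_block 467.4 119.3 -0.1 dish_block 394.6 271.2 1.99
```

```text
at [467.5 118.8 162.3] [3.14  0.    1.473] w 85.0 t 17.18 F [-0.3 -0.  -0.5] q7 0.63
[0.002, -0.001, 0.481, 0.003, 0.001, 0.007]
```

View pics/w4.png

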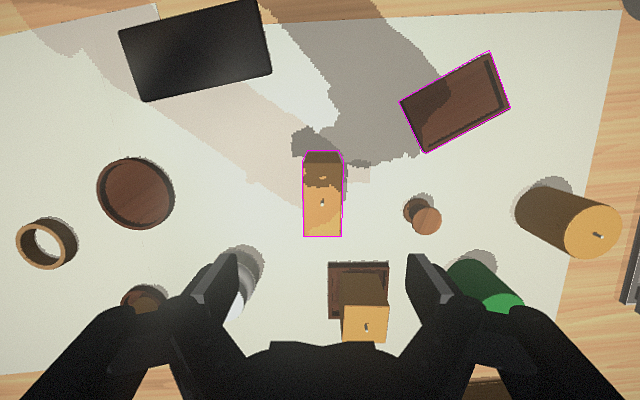

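>>> {"method": "apply_moves", "body": {
  "series": [
    [[0,0,0.48,0,0,0],[0,0,0.48,0,0,0],[0,0,0.48,0,0,0],[0,0,0.48,0,0,0],[0,0,0.48,0,0,0]]
  ]
}}

```text
clock: 17.85
eef_pos: [468.5, 119.0, 41.3]
tool_rot: [3.14, 0.0, 1.468]
force: [0.5, 0.4, 0.7]
width: 85.4
```

>>> {"method": "apply_moves", "body": {
  "series": [
    [[0,0,0,0,0,0],[0,0,0,0,0,0],[0,0,0,0,0,0],[0,0,0,0,0,0],[0,0,0,0,0,0]]
  ],
  "claw": -1
}}

```text
clock: 18.48
eef_pos: [468.3, 119.3, 42.8]
tool_rot: [3.139, -0.001, 1.47]
force: [-0.6, 0.3, 6.4]
width: 34.1
```

>>> {"method": "apply_moves", "body": {
  "series": [
    [[0,0,0,0,0,0],[0,0,-0.2,0,0,0],[0,0,-0.6,0,0,0],[0,0,-0.6,0,0,0],[0,0,-0.6,0,0,0]]
  ]
}}

```text
clock: 19.1
eef_pos: [467.2, 118.9, 143.0]
tool_rot: [3.141, -0.0, 1.47]
force: [0.6, 0.4, -2.3]
width: 33.6
```

```bash
python3 plan.py 394.6 271.2 142 0.42 11
```

```text
at [467.2 118.9 143. ] [ 3.141 -0.     1.47 ] w 33.6 t 19.1 F [ 0.6  0.4 -2.3] q7 0.6
[0.262, -0.159, 0.002, 0.0, -0.0, 0.912]
[0.246, -0.183, 0.002, 0.0, -0.0, 0.912]
[0.227, -0.206, 0.002, 0.0, -0.0, 0.912]
[0.207, -0.227, 0.002, 0.0, -0.0, 0.912]
[0.184, -0.245, 0.002, 0.0, -0.0, 0.912]
[0.16, -0.262, 0.002, 0.0, -0.0, 0.912]
[0.134, -0.276, 0.002, 0.0, -0.0, 0.912]
[0.107, -0.287, 0.002, 0.0, -0.0, 0.912]
[0.079, -0.296, 0.002, 0.0, -0.0, 0.912]
[0.051, -0.302, 0.002, 0.0, -0.0, 0.912]
[0.022, -0.306, 0.002, 0.0, -0.0, 0.912]
```

>>> {"method": "apply_moves", "body": {
  "series": [
    [[0.262,-0.159,0,0,0,0.912],[0.246,-0.183,0,0,0,0.912],[0.227,-0.206,0,0,0,0.912],[0.207,-0.227,0,0,0,0.912],[0.184,-0.245,0,0,0,0.912]]
  ]
}}

```text
clock: 19.73
eef_pos: [434.0, 188.7, 142.1]
tool_rot: [3.141, -0.0, 0.99]
force: [-0.1, 1.1, -2.1]
width: 34.1
```

>>> {"method": "apply_moves", "body": {
  "series": [
    [[0.16,-0.262,0,0,0,0.912],[0.134,-0.276,0,0,0,0.912],[0.107,-0.287,0,0,0,0.912],[0.079,-0.296,0,0,0,0.912],[0.051,-0.302,0,0,0,0.912]]
  ]
}}

```text
clock: 20.35
eef_pos: [401.0, 257.9, 142.1]
tool_rot: [-3.141, -0.0, 0.512]
force: [0.5, 0.4, -2.0]
width: 33.9
```

>>> {"method": "apply_moves", "body": {
  "series": [
    [[0.022,-0.306,0,0,0,0.912],[0,0,0,0,0,0],[0,0,0.3,0,0,0],[0,0,0.3,0,0,0],[0,0,0,0,0,0]]
  ]
}}

```text
clock: 20.98
eef_pos: [393.8, 269.7, 109.6]
tool_rot: [3.141, 0.004, 0.42]
force: [0.5, -0.4, -2.3]
width: 33.8
```

```bash
python3 plan.py 394.6 271.2 49 0.42 4
```

```text
at [393.8 269.7 109.6] [3.141 0.004 0.42 ] w 33.8 t 20.98 F [ 0.5 -0.4 -2.3] q7 -0.61
[0.008, -0.005, 0.303, 0.002, 0.009, -0.001]
[0.007, -0.005, 0.303, 0.002, 0.009, -0.001]
[0.007, -0.005, 0.303, 0.002, 0.009, -0.001]
[0.007, -0.005, 0.303, 0.002, 0.009, -0.001]
```

>>> {"method": "apply_moves", "body": {
  "series": [
    [[0.02,-0.02,0.35,0,0,0],[0,0,0.35,0,0,0],[0,0,0.3,0,0,0],[0,0,0.15,0,0,0],[0,0,0.06,0,0,0]]
  ]
}}

```text
clock: 21.6
eef_pos: [395.3, 272.6, 50.5]
tool_rot: [3.141, 0.0, 0.42]
force: [-0.0, 0.6, -1.1]
width: 34.3
```

>>> {"method": "apply_moves", "body": {
  "series": [
    [[0,0,0.02,0,0,0],[0,0,0.02,0,0,0],[0,0,0.01,0,0,0],[0,0,0.01,0,0,0],[0,0,0,0,0,0]]
  ]
}}

```text
clock: 22.22
eef_pos: [395.4, 272.7, 47.9]
tool_rot: [-3.142, -0.0, 0.42]
force: [0.3, 1.1, -1.8]
width: 34.1
```

```bash
python3 plan.py 394.6 271.2 47 0.42 1
```

```text
at [395.4 272.7  47.9] [-3.142 -0.     0.42 ] w 34.1 t 22.23 F [ 0.3  1.1 -1.8] q7 -0.68
[-0.027, 0.021, 0.018, -0.0, -0.003, -0.001]
```

Not in contact yet, so I'll creep down.

>>> {"method": "apply_moves", "body": {
  "series": [
    [[0,0,0.02,0,0,0],[0,0,0.01,0,0,0],[0,0,0,0,0,0],[0,0,0,0,0,0],[0,0,0,0,0,0]]
  ]
}}

```text
clock: 22.85
eef_pos: [395.3, 272.8, 47.7]
tool_rot: [3.141, -0.001, 0.42]
force: [-2.2, -2.2, 14.8]
width: 34.1
```

>>> {"method": "apply_moves", "body": {
  "series": [
    [[0,0,-0.02,0,0,0],[0,0,0,0,0,0],[0,0,0,0,0,0],[0,0,0,0,0,0],[0,0,0,0,0,0]]
  ],
  "claw": 1
}}

```text
clock: 23.48
eef_pos: [395.3, 272.6, 47.2]
tool_rot: [3.142, 0.0, 0.42]
force: [-0.5, -0.1, -0.1]
width: 85.6
```

>>> {"method": "apply_moves", "body": {
  "series": [
    [[0,0,-0.3,0,0,0],[0,0,-0.5,0,0,0],[0,0,-0.5,0,0,0],[0,0,-0.5,0,0,0],[0,0,-0.5,0,0,0]]
  ]
}}

```text
clock: 24.1
eef_pos: [395.3, 272.6, 164.2]
tool_rot: [-3.141, -0.001, 0.42]
force: [-0.5, 0.1, 0.4]
width: 85.4
```

```bash
python3 plan.py 529.2 387.7 165 - 5|head -2
```

```text
at [395.3 272.6 164.2] [-3.141e+00 -1.000e-03  4.200e-01] w 85.4 t 24.1 F [-0.5  0.1  0.4] q7 -0.56
[0.677, -0.202, -0.003, -0.0, -0.002, 0.0]
```

>>> {"method": "apply_moves", "body": {
  "series": [
    [[0.677,-0.202,0,0,0,0],[0.677,-0.202,0,0,0,0],[0.677,-0.202,0,0,0,0],[0.677,-0.202,0,0,0,0],[0.677,-0.202,0,0,0,0]]
  ]
}}

```text
clock: 24.72
eef_pos: [530.0, 388.4, 163.5]
tool_rot: [-3.141, -0.0, 0.42]
force: [0.4, 0.2, 0.4]
width: 85.2
```

```bash
python3 plan.py 529.2 387.7 36 - 5|head -2; python3 w.py w5 candle_pillar 529.2 387.7 0
```

```text
at [530.  388.4 163.5] [-3.141 -0.     0.42 ] w 85.2 t 24.73 F [0.4 0.2 0.4] q7 -0.53
[-0.004, 0.001, 0.51, -0.001, -0.001, 0.0]
```

View pics/w5.png

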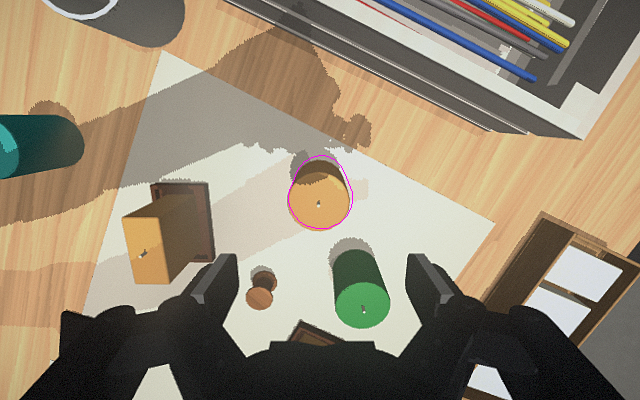

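>>> {"method": "apply_moves", "body": {
  "series": [
    [[0,0,0.51,0,0,0],[0,0,0.51,0,0,0],[0,0,0.51,0,0,0],[0,0,0.51,0,0,0],[0,0,0.51,0,0,0]]
  ]
}}

```text
clock: 25.4
eef_pos: [529.3, 387.7, 35.1]
tool_rot: [-3.141, -0.0, 0.42]
force: [-0.0, 0.1, -0.8]
width: 85.6
```

>>> {"method": "apply_moves", "body": {
  "series": [
    [[0,0,0,0,0,0],[0,0,0,0,0,0],[0,0,0,0,0,0],[0,0,0,0,0,0],[0,0,0,0,0,0]]
  ],
  "claw": -1
}}

```text
clock: 26.02
eef_pos: [529.9, 388.5, 36.4]
tool_rot: [-3.141, -0.002, 0.42]
force: [-1.8, -0.3, 6.6]
width: 56.1
```

>>> {"method": "apply_moves", "body": {
  "series": [
    [[0,0,0,0,0,0],[0,0,-0.2,0,0,0],[0,0,-0.7,0,0,0],[0,0,-0.8,0,0,0],[0,0,-0.8,0,0,0]]
  ]
}}

```text
clock: 26.65
eef_pos: [529.2, 387.4, 161.1]
tool_rot: [3.141, 0.0, 0.42]
force: [0.4, -0.4, -3.0]
width: 56.1
```

```bash
python3 plan.py 459.8 -105.7 165 - 13|head -2
```

```text
at [529.2 387.4 161.1] [3.141 0.    0.42 ] w 56.1 t 26.65 F [ 0.4 -0.4 -3. ] q7 -0.53
[-0.407, 0.649, -0.006, 0.0, 0.0, 0.0]
```

>>> {"method": "apply_moves", "body": {
  "series": [
    [[-0.407,0.649,0,0,0,0],[-0.407,0.649,0,0,0,0],[-0.407,0.649,0,0,0,0],[-0.407,0.649,0,0,0,0],[-0.407,0.649,0,0,0,0]]
  ]
}}

```text
clock: 27.28
eef_pos: [502.4, 196.7, 160.2]
tool_rot: [3.141, -0.0, 0.42]
force: [0.2, -0.4, -2.1]
width: 56.3
```

>>> {"method": "apply_moves", "body": {
  "series": [
    [[-0.407,0.649,0,0,0,0],[-0.407,0.649,0,0,0,0],[-0.407,0.649,0,0,0,0],[-0.407,0.649,0,0,0,0],[-0.407,0.649,0,0,0,0]]
  ]
}}

```text
clock: 27.9
eef_pos: [475.6, 7.1, 160.2]
tool_rot: [3.141, -0.001, 0.42]
force: [1.1, 0.7, -2.8]
width: 56.1
```

>>> {"method": "apply_moves", "body": {
  "series": [
    [[-0.407,0.649,0,0,0,0],[-0.407,0.649,0,0,0,0],[-0.407,0.649,0,0,0,0],[0,0,0,0,0,0],[0,0,0,0,0,0]]
  ]
}}

```text
clock: 28.52
eef_pos: [459.9, -104.8, 160.2]
tool_rot: [-3.142, -0.001, 0.42]
force: [0.1, 1.3, -1.9]
width: 56.6
```

```bash
python3 plan.py 459.8 -105.7 43 - 4|head -2;  python3 - <<'E'
from h import *
c=viewer.camera_info('wrist'); img=viewer.get_image('wrist'); s=ctrl.read_state(); p=s['eef_pos']
for n,q,z in (('dish_pillar',(459.8,-105.7,0),0),('candle_pillar',(p[0],p[1],0),p[2]-35.5)):
    cv2.polylines(img,[hull(n,q,c,z).astype(int)],True,(255,0,255),1)
cv2.imwrite('pics/w6.png',img)
E
```

```text
at [ 459.9 -104.8  160.2] [-3.142e+00 -1.000e-03  4.200e-01] w 56.6 t 28.52 F [ 0.1  1.3 -1.9] q7 0.25
[-0.003, 0.004, 0.586, -0.0, -0.002, 0.0]
```

View pics/w6.png

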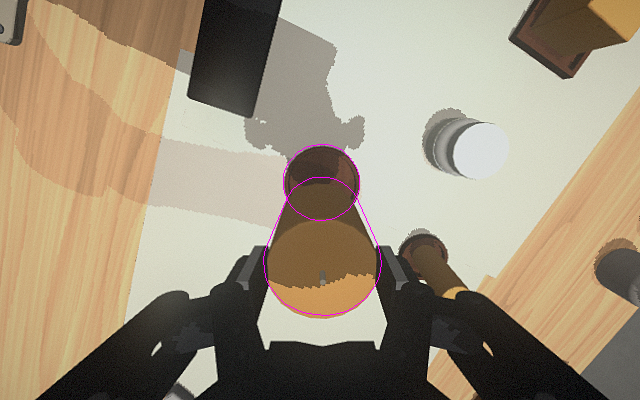

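>>> {"method": "apply_moves", "body": {
  "series": [
    [[0,0.01,0.6,0,0,0],[0,0,0.7,0,0,0],[0,0,0.6,0,0,0],[0,0,0.3,0,0,0],[0,0,0.12,0,0,0]]
  ]
}}

```text
clock: 29.2
eef_pos: [459.9, -104.2, 43.2]
tool_rot: [-3.14, 0.0, 0.422]
force: [-0.5, 0.6, -1.6]
width: 56.5
```

>>> {"method": "apply_moves", "body": {
  "series": [
    [[0,0,0.02,0,0,0],[0,0,0.02,0,0,0],[0,0,0.01,0,0,0],[0,0,0,0,0,0],[0,0,0,0,0,0]]
  ]
}}

```text
clock: 29.82
eef_pos: [460.0, -105.9, 41.5]
tool_rot: [3.141, -0.0, 0.42]
force: [0.7, 0.1, -1.1]
width: 56.3
```

```bash
python3 plan.py 459.8 -105.7 40 - 1
```

```text
at [ 460.  -105.9   41.5] [ 3.141 -0.     0.42 ] w 56.3 t 29.82 F [ 0.7  0.1 -1.1] q7 0.11
[-0.002, -0.005, 0.03, 0.002, -0.004, -0.0]
```

>>> {"method": "apply_moves", "body": {
  "series": [
    [[0,0,0.02,0,0,0],[0,0,0.015,0,0,0],[0,0,0,0,0,0],[0,0,0,0,0,0],[0,0,0,0,0,0]]
  ]
}}

```text
clock: 30.45
eef_pos: [460.1, -106.3, 41.2]
tool_rot: [3.14, -0.0, 0.42]
force: [-4.2, -0.6, 17.7]
width: 55.8
```

Contact. I'll release, rise and back away towards the base's right so the cameras have a clear view.

>>> {"method": "apply_moves", "body": {
  "series": [
    [[0,0,-0.03,0,0,0],[0,0,0,0,0,0],[0,0,0,0,0,0],[0,0,0,0,0,0],[0,0,0,0,0,0]]
  ],
  "claw": 1
}}

```text
clock: 31.08
eef_pos: [459.8, -105.7, 40.9]
tool_rot: [-3.141, 0.0, 0.42]
force: [0.7, 0.3, 0.5]
width: 85.1
```

>>> {"method": "apply_moves", "body": {
  "series": [
    [[0,0,-0.3,0,0,0],[0,0,-0.6,0,0,0],[0,0,-0.8,0,0,0],[0,0,-0.8,0,0,0],[0,0,-0.8,0,0,0]]
  ]
}}

```text
clock: 31.7
eef_pos: [459.5, -105.8, 207.3]
tool_rot: [-3.141, 0.0, 0.42]
force: [1.3, -0.9, -0.2]
width: 85.6
```

```bash
python3 plan.py 250 -500 220 - 10|head -2
```

```text
at [ 459.5 -105.8  207.3] [-3.141  0.     0.42 ] w 85.6 t 31.7 F [ 1.3 -0.9 -0.2] q7 0.3
[-0.704, 0.549, -0.025, -0.0, 0.0, -0.0]
```

>>> {"method": "apply_moves", "body": {
  "series": [
    [[-0.7,0.55,0,0,0,0],[-0.7,0.55,0,0,0,0],[-0.7,0.55,0,0,0,0],[-0.7,0.55,0,0,0,0],[-0.7,0.55,0,0,0,0]]
  ]
}}

```text
clock: 32.33
eef_pos: [355.2, -303.8, 206.1]
tool_rot: [3.142, 0.0, 0.42]
force: [0.4, -0.5, 0.5]
width: 85.8
```

>>> {"method": "apply_moves", "body": {
  "series": [
    [[-0.7,0.55,0,0,0,0],[-0.7,0.55,0,0,0,0],[-0.7,0.55,0,0,0,0],[-0.7,0.55,0,0,0,0],[-0.7,0.55,0,0,0,0]]
  ]
}}

```text
clock: 32.95
eef_pos: [251.5, -500.6, 205.9]
tool_rot: [-3.141, -0.0, 0.42]
force: [0.7, -0.1, -1.0]
width: 85.2
```

```bash
cat > m1.py <<'E'
from h import *
img=viewer.get_image('top'); c=viewer.camera_info('top')
D=dict(pillar=(459.8,-105.7,0),slim=(615.6,-140,0),square=(618.1,150.9,1.49),block=(394.6,271.2,1.99))
x0,y0=165,140; v=cv2.resize(img[y0:290,x0:480],None,fx=2.5,fy=2.5,interpolation=cv2.INTER_CUBIC)
for n,d in D.items():
    # wick tip / top outline predicted at the dish centre
    for nm,z in (('candle_'+n,5),('dish_'+n,0)):
        h=(hull(nm,d,c,z)-[x0,y0]+.5)*2.5; cv2.polylines(v,[h.astype(int)],True,(255,0,255),1)
cv2.imwrite('pics/fit1.png',v)
for n,q,z in (('jar',(324,180),45),('tape',(401,201),10)): 
    for cam in ('top',):
        f=viewer.find_in(cam,'glue_jar' if n=='jar' else 'tape_roll')
        print(n,[(np.round(np.array(g['location'])*[640,400],1),round(g['score'],2)) for g in f[:3]])
v0=cv2.imread('pics/top0.png')
for (a,b) in ((324,180),(401,201)): print(cv2.absdiff(v0,img)[b-12:b+13,a-14:a+15].mean())
E
python3 m1.py
```

```text
jar [(array([324.6, 175.7]), 0.82)]
tape [(array([394. , 199.5]), 0.56), (array([324.3, 177.2]), 0.18)]
2.0432183908045976
2.07632183908046
```

View pics/fit1.png

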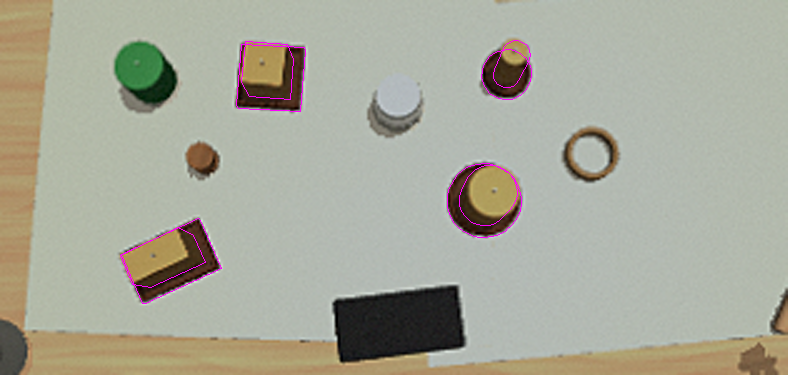

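Run:
```python
from h import *
img=viewer.get_image('top'); c=viewer.camera_info('top'); s=ctrl.read_state(); print(round(s['clock'],2),s['width'])
D=dict(pillar=(459.8,-105.7,0),slim=(615.6,-140,0),square=(618.1,150.9,1.49),block=(394.6,271.2,1.99))
hsv=cv2.cvtColor(cv2.resize(img,None,fx=4,fy=4,interpolation=cv2.INTER_CUBIC),cv2.COLOR_BGR2HSV)
m=((hsv[...,2]>140)&(hsv[...,1]>80)&(hsv[...,0]<32)).astype(np.uint8)
m=cv2.morphologyEx(m,cv2.MORPH_CLOSE,np.ones((9,9)))
for n,d in D.items():
    z=5+OBJ['candle_'+n][3]; u=proj([[d[0],d[1],z]],c)[0]; q=(u+.5)*4-.5
    nl,l,st,ce=cv2.connectedComponentsWithStats(m); lab=l[int(q[1])+8,int(q[0])+4] or l[int(q[1]),int(q[0])]
    cnt=cv2.findContours((l==lab).astype(np.uint8),0,1)[0][0][:,0]
    W=np.array([ray((p+.5)/4-.5,c,z) for p in cnt]).astype(np.float32)
    e=ray((ce[lab]+.5)/4-.5,c,z)-d[:2]; r=cv2.minAreaRect(W)
    print(n,'offset',e.round(1),'size',np.round(r[1],1),'ang',round(r[2],1),'dish',round(np.degrees(d[2]),1))
```

```text
33.15 85.50725024222426
pillar offset [ 0.5 -4.1] size [56.5 57.7] ang 87.9 dish 0.0
slim offset [3.1 1.8] size [29.4 28.9] ang 88.8 dish 0.0
square offset [-0.1  1.9] size [49.  49.4] ang 82.8 dish 85.4
block offset [0.6 2.1] size [35.8 71.3] ang 24.2 dish 114.0
```

```bash
python3 -c "
from cell import ctrl; print(ctrl.finish_job())"
```

```text
the job is handed in; nothing more can be done
None
```

All four candles are in their matching dishes, and I handed the job in at about 33 s of the 112 s allowed. The hand-in gives no verdict.

**Candle positions:** a last measurement in the top picture put each candle's centre within the 13 mm limit.

| Candle | Distance from dish centre | Angle to dish |
|---|---|---|
| Pillar | about 4 mm | – |
| Slim | about 3.5 mm | – |
| Square | about 2 mm | 2.6° |
| Block | about 2 mm | 0.2° |

**Upright and seated:** I saw contact force as each candle reached its dish floor, before letting go. The top faces measured 0.3 to 3.5 mm under nominal size, and all four looked upright in the last picture. I did not measure height or tilt directly.

**Bystanders:** the picture around the jar and the tape roll barely changed from start to end, so neither moved.

**One disagreement:** the detector placed the tape roll about 7 px (roughly 20 mm) from where I saw it, with a low score of 0.56. I trusted the unchanged picture over that. At hand-in the gripper was open and about 200 mm above the table, clear of everything.

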